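# Run one lane of lozenges into the measuring cup and hold the gate at the mark

### The job

Take the steel measuring cup by its handle and stand it on the drawer floor under the outlet of the lozenge dispenser's first lane (the lane further from the slide's black grip), then let go of it. Then pull the spring-return slide out to its first mark, so that this lane's three lozenges slide down into the cup while the other lane stays shut and full. Finish still holding the slide at the first mark, so that I can check the lane is empty before the gate shuts; leave the other things in the drawer where they are.

Things in the scene. Friction and masses are not known exactly. Their poses are not given: they have to be found in the camera images.
- dispenser: Fixed two-lane lozenge dispenser, 185 long x 74 wide x 157 tall plus the slide's guide. Origin on the floor, z = 0. Axes: x up the chute, away from the mouth; y the way the slide pulls; z up. Two lanes open on top, 32 wide, slope 30 degrees down to -x: first lane at y = -17.5, second at +17.5. Base plate starts at x = -36, first upright at x = -20.
- spout (a point): Middle of the first lane's outlet, at its lower edge (dispenser frame x -82, y -17.5, z 60): its lozenges fall straight down here. Centre the cup's bowl under it. The outlet is a drop hood, x -111 to -66, y -37 to 37, z 60 to 106, with a clear front; chute floor behind it from z = 56 up: 56 mm free height below, so the 42 tall cup goes in level from the front.
- gate_slide (a joint): Spring-return gate slide, in m: 0 = home (lanes shut, the spring keeps it there), grows as pulled along dispenser +y, stop at 0.080. 0.042 at the first mark (first lane open, second shut), 0.072 at the second (both open). First lane runs from about 0.027, second from about 0.062. Pull: 4.5 N at home, 8.5 N at the first mark, 12 N at the stop.
- slide_grip (a point): On the slide's upright black grip: plate 10 thick (y, along the pull), 28 wide (x), z = 78 to 134; this point is its middle, z = 120. Moves with the slide; axes of the dispenser. A flat bar 14 wide, top at z = 86, runs inward to the gate. At home 64 mm clear between grip and dispenser wall; free outwards. A fin at its foot is the index for the marks.
- first_mark (a point): The first (inner) dark line across the guide tongue, z = 76; at the mark the grip's middle is over it. A second line lies 30 further out. The tongue, under the slide, is 44 wide (dispenser x -75 to -31), runs to y = 195 and ends on a foot.
- cup: Steel measuring cup: bowl 76 dia at the rim, 68 at the foot, 42 tall, wall 2.5; level flat handle 16 wide, 5 thick, top at z = 40, reaching to x = -139. About 140 g. Origin: centre of the bowl's underside; x points away from the handle, z up.
- cup_handle (a point): Point to grip on the cup's handle, mid-width and mid-thickness, 90 from the bowl's centre (cup frame x = -90, z = 37.5); axes of the cup.
- loz_a1_center (a point): Centre of a film-wrapped white lozenge, a slippery disc 26 dia x 14 thick, 12 g, number 1 from the gate in the first lane (y = -17.5, further from the grip).
- loz_a2_center (a point): Centre of a film-wrapped white lozenge, a slippery disc 26 dia x 14 thick, 12 g, number 2 from the gate in the first lane (y = -17.5, further from the grip).
- loz_a3_center (a point): Centre of a film-wrapped white lozenge, a slippery disc 26 dia x 14 thick, 12 g, number 3 from the gate in the first lane (y = -17.5, further from the grip).
- loz_b1_center (a point): Centre of a film-wrapped white lozenge, a slippery disc 26 dia x 14 thick, 12 g, number 1 from the gate in the second lane (y = +17.5, nearer the grip).
- loz_b2_center (a point): Centre of a film-wrapped white lozenge, a slippery disc 26 dia x 14 thick, 12 g, number 2 from the gate in the second lane (y = +17.5, nearer the grip).
- loz_b3_center (a point): Centre of a film-wrapped white lozenge, a slippery disc 26 dia x 14 thick, 12 g, number 3 from the gate in the second lane (y = +17.5, nearer the grip).
- canister: Large white screw-top plastic canister, 110 dia x 158 tall, upright; bystander. Origin: centre of its underside.
- syrup: Purple glass syrup bottle, 60 dia x 150 tall, upright; bystander. Origin: centre of its underside.
- spoon: Steel measuring spoon lying flat, 120 long, bowl 38 dia; bystander. Origin: middle, on the floor, x axis towards the bowl.
- crusher: Squat grey tablet crusher with a hinged lid, 90 x 64 x 49 tall; bystander. Origin: centre of its underside.
- organiser: Seven-day tablet organiser, 36 x 182 x 26 tall; bystander. Origin: centre of its underside.
- carton: Small carton lying flat, 56 x 100 x 34 tall; bystander. Origin: centre of its underside.
- med_cups: Nested clear medicine cups, 44 dia x 52 tall; bystander. Origin: centre of its underside.

How it is judged:
By the outcome, as a careful person would: the job done as asked, in the order asked, and still so for the second after the job is handed in, while the arm keeps its last pose, push and grip.
It also fails if it takes over 54 s, if anything falls off the work surface, if the arm or the gripper's body presses on something with over 40 N, if the wrist force passes 120 N, or if a joint passes its speed limit or range.

### The arm

A 7-joint arm with a two-finger parallel gripper is mounted at the origin on the work surface. World frame = base frame: x ahead of the robot, y to its left, z up, the work surface at z = 0. Lengths are in m, angles in rad, forces in N, time in s.
With the tool pointing down it reaches from about 0.4 to 0.9 m from the base axis. Payload 5.6 kg.
Tool frame: the origin (TCP) lies midway between the tips of the shut fingers; the grasp point (between the pads) lies 19 mm behind it (ctrl.hold_point_z is the distance from the TCP to the grasp point, in m); z points along the fingers, y is the line along which they close (so a half turn about z gives the same grasp; the last joint's range is limited). The gripper opens to 92 mm and grips with 3 to 60 N. Pads are 20 mm wide; open, the fingers measure 128 mm over their backs; the gripper's body (75 mm by 189 mm) begins 69 mm behind the grasp point.
Start: joints at [-0.043, 0.468, -0.012, 1.603, 0.006, 1.071, -0.056], TCP at [0.65, -0, 0.215] pointing down, gripper open.
Joint ranges: [-2.53, 2.53], [-0.31, 2.02], [-1.57, 1.55], [0.28, 2.44], [-1.29, 4.43], [0.15, 1.84], [-2.92, 2.92]. Speed limits (rad/s): [2.57, 2.57, 3.14, 3.14, 3.14, 3.14, 3.14].

### API

Orientations are given as [roll, pitch, yaw] about the fixed x, y, z axes, in that order (R = Rz(yaw) Ry(pitch) Rx(roll)).
In Python, from plant import telemetry, cams, job_done, ctrl gives the robot as it stands. The module is installed in compiled form; this text tells all that it offers.
- The arm moves only by the shell command python3 -m crank 'ROWS' [OPENING] [FORCE]. ROWS is JSON, one flat list of numbers, 6 for each row, row after row: the shift along the tool's x, y, z scaled (see below), then the turn, a rotation vector about the tool's x, y, z scaled (see below). A call has 1 to 12 rows; each row is the pose to reach, as a shift and turn from the pose commanded when the call began, along the tool's axes at that moment, turning the shorter way round; what a row does not reach only later rows make up. The controller multiplies each number of a shift by 50 cm and each number of a turn by pi rad. A row lasts 1/8 s, in which the tool goes at most 62.5 mm and 10.7 degrees, less where a joint would pass 70% of its speed; a pose out of reach is approached as far as the arm can. A call with a number of a shift or a turn outside -1 to 1 is refused whole. A call with a gripper value outside its range is refused whole. OPENING is the opening, from 0 (shut) to 1 (fully open), set as the call begins (- or left out, the last holds). The fingers move at their own pace and stop on an object; FORCE is the grip in N (left out, the last holds). Time passes only in rows, so rows that repeat a pose let the fingers close. It gives the time, the measured TCP pose, the force, the opening and the grip force at its end, in the units of the state.
- telemetry.get_state(): the state, without advancing time (a new reading comes with each control period).
- cams.camera(name): name is "scene" or "side" or "wrist"; returns the picture (480x640x3 uint8, red, green, blue); there is no depth.
- cams.calibration(name): a dict with "fx", "fy", "cx", "cy" (pixels), "world_from_camera" (4x4, takes a point from camera to world coordinates). Camera axes: x right, y down, z forward; pixel columns grow to the right and rows downward; lengths in m; the calibration is good to about 2 mm. A picture is of the moment at which its call begins: read the wrist's pose just before it. calibration takes no time and is no camera call; for the wrist camera it gives the pose at the moment of the call.
- job_done(): hands the job in; it is judged then, once.
The state is a dict: "time": time; "joint_pos": joint angles; "qd": joint speeds; "effort": joint torques, N m; "tcp_pos": TCP position; "orientation": TCP orientation; "force": force on the tool from outside, world axes, zero at the start; "wrist_torque": the same for the moment, N m; "opening": finger opening in m; "grasp_force": force on a finger pad.
Only numpy, scipy, OpenCV 4.12 (cv2) and the standard library are available. Lean on these libraries where they do the work, as an engineer would, in place of code of your own. Each camera call takes 0.05 s, during which the arm holds its last target. There are 200 camera calls.

## Working session

There is one attempt and no reset: what is moved stays moved. The work goes in short steps, Python scripts to look and compute and a shell command to move; the robot and the scene stay as the last step left them, time stands still between calls to the robot, and variables do not carry over. Pictures are saved under pics/ and viewed, at most 10 in all, crops included, and the job is handed in when it is done.

```bash
mkdir -p pics; ls
python3 - <<'E'
from plant import telemetry,cams,ctrl
import cv2,numpy as np
s=telemetry.get_state();print(s)
for n in("scene","side","wrist"):
    c=cams.calibration(n);print(n,c["fx"],c["fy"],c["cx"],c["cy"],np.round(c["world_from_camera"],3).tolist())
    cv2.imwrite(f"pics/{n}0.png",cams.camera(n)[:,:,::-1])
print(ctrl.hold_point_z)
E
```

```text
pics
{'time': 0.0, 'joint_pos': array([-0.04300787,  0.46834044, -0.01157915,  1.60357798,  0.00598864,
        1.07140452, -0.0563097 ]), 'qd': array([-1.32958437e-03, -5.55249186e-04,  4.19976806e-04,  3.94126393e-04,
        1.14939740e-04, -9.31693866e-05,  7.49711502e-04]), 'effort': array([-3.39112758e-04, -5.20573139e+01, -1.31628491e-02, -2.43752271e+01,
       -5.67366311e-02,  1.73054746e-02,  1.50106093e-04]), 'tcp_pos': array([ 6.49440694e-01, -7.56169499e-05,  2.13683065e-01]), 'orientation': array([-3.13990098e+00,  1.20990279e-04,  1.57070381e+00]), 'force': array([-0.97922656, -0.34009936,  0.1356413 ]), 'wrist_torque': array([ 0.03721413, -0.0091262 , -0.01973286]), 'grasp_force': 0.0, 'opening': 0.09170734564735948}
scene 595.5476096145113 595.5476096145113 316.6395907859148 239.44063368807147 [[0.058, 0.689, -0.723, 1.436], [0.998, -0.034, 0.048, -0.048], [0.008, -0.724, -0.689, 0.895], [0.0, 0.0, 0.0, 1.0]]
side 461.5362858381924 461.5362858381924 319.8025235236672 242.17115168867525 [[-0.673, -0.497, 0.549, -0.02], [-0.74, 0.433, -0.515, 0.621], [0.018, -0.752, -0.659, 0.87], [0.0, 0.0, 0.0, 1.0]]
wrist 421.72420291109455 421.72420291109455 323.2223373832643 245.14060999115904 [[1.0, 0.001, -0.002, 0.649], [0.0, -0.964, -0.266, 0.075], [-0.002, 0.266, -0.964, 0.384], [0.0, 0.0, 0.0, 1.0]]
0.0187
```

View pics/scene0.png

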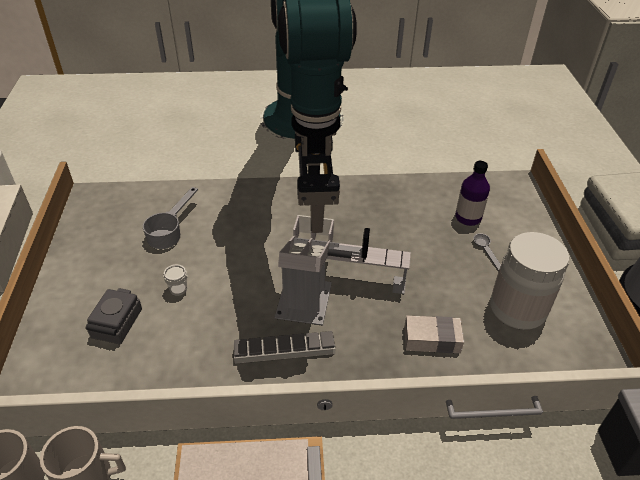

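View pics/side0.png

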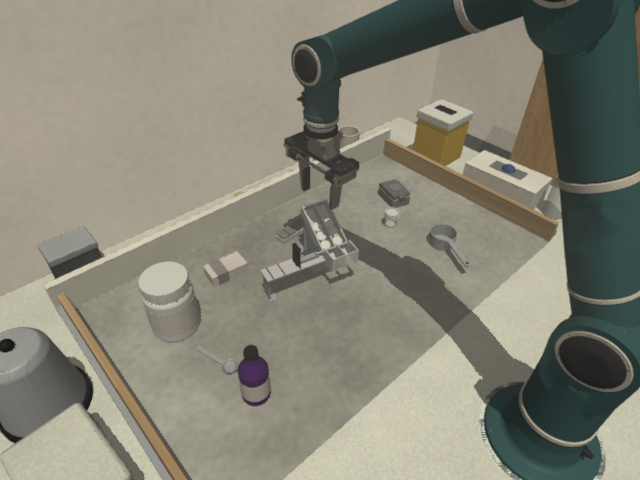

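View pics/wrist0.png

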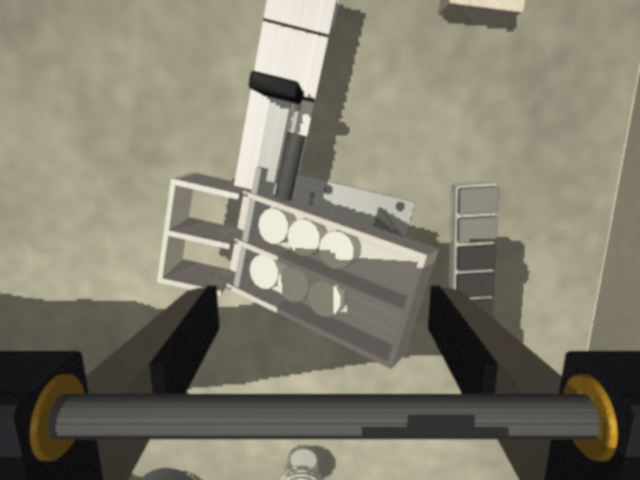

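The scene view shows the cup bowl at about (162,228), its handle tip at (196,189), and the dispenser mid-drawer. The side view has the bowl at (442,234) and the tip at (466,267). The wrist view shows the hood's front corners at (173,178) and (159,283), the grip at (275,87), the second mark at (295,28), and the lozenges in both lanes. The pull is roughly world +y.

```bash
cat > h.py <<'E'
import numpy as np,cv2
from plant import cams,telemetry
def ray(c,p):
    T=np.array(c["world_from_camera"]);d=T[:3,:3]@[(p[0]-c["cx"])/c["fx"],(p[1]-c["cy"])/c["fy"],1]
    return T[:3,3],d/np.linalg.norm(d)
def plane(c,p,z):
    o,d=ray(c,p);return o+d*(z-o[2])/d[2]
def tri(*cp):
    A=np.zeros((3,3));b=np.zeros(3);R=[ray(c,p) for c,p in cp]
    for o,d in R:
        M=np.eye(3)-np.outer(d,d);A+=M;b+=M@o
    X=np.linalg.solve(A,b);return X,max(np.linalg.norm(np.cross(X-o,d)) for o,d in R)
def proj(c,X):
    T=np.linalg.inv(c["world_from_camera"]);q=T[:3,:3]@np.asarray(X)+T[:3,3]
    return np.array([c["fx"]*q[0]/q[2]+c["cx"],c["fy"]*q[1]/q[2]+c["cy"]])
E
python3 - <<'E'
from h import *
S,D,W=[cams.calibration(n) for n in("scene","side","wrist")]
np.set_printoptions(precision=4,suppress=True)
print("bowl",tri((S,(162,228)),(D,(442,234))),"tip",tri((S,(196,189)),(D,(466,267))))
for n,p in dict(fl=(173,178),fr=(159,283)).items(): print(n,plane(W,p,.106))
for p in((262,22),(327,35),(235,185),(266,0),(336,0)): print(p,plane(W,p,.076))
for p in((250,76),(300,90)): print("grip top",p,plane(W,p,.134))
for p in((437,250),(391,367)): print("back",p,plane(W,p,.157))
c={n:cv2.imread(f"pics/{n}0.png") for n in("scene","side")}
a=cv2.resize(c["scene"][205:330,260:420],(640,500),interpolation=cv2.INTER_CUBIC)
cv2.imwrite("pics/a.png",a)
E
```

```text
bowl (array([ 0.4772, -0.318 ,  0.0311]), np.float64(0.0010233744285071081)) tip (array([ 0.3527, -0.2548,  0.0341]), np.float64(0.0008133765784255372))
fl [0.5501 0.0435 0.106 ]
fr [ 0.5333 -0.0298  0.106 ]
(262, 22) [0.608  0.1426 0.076 ]
(327, 35) [0.651  0.1348 0.076 ]
(235, 185) [0.5842 0.035  0.076 ]
(266, 0) [0.6111 0.1556 0.076 ]
(336, 0) [0.6568 0.1556 0.076 ]
grip top (250, 76) [0.608  0.1028 0.134 ]
grip top (300, 90) [0.6356 0.0955 0.134 ]
back (437, 250) [0.7124 0.0092 0.157 ]
back (391, 367) [ 0.6898 -0.0647  0.157 ]
```

View pics/a.png

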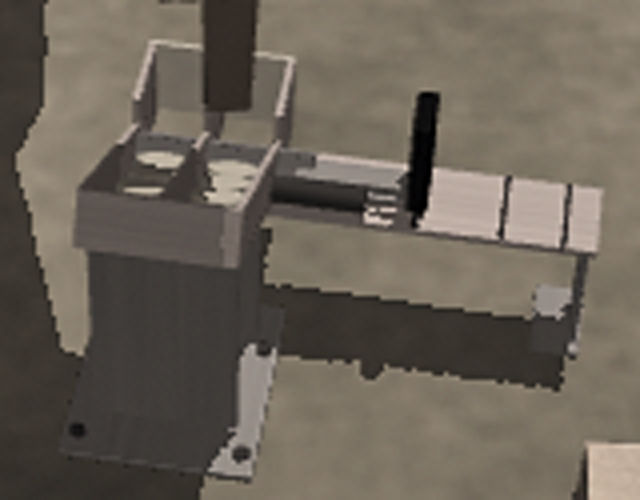

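The enlarged scene crop shows the two mark lines at (505,205) and (567,217), with the grip inboard of the first. The dispenser fits at yaw about -12.3° with origin (0.650,-0.017), which agrees with the hood, mark and grip to about 1 mm. Cup yaw is about -27°. Next I move over the cup handle.

```bash
python3 -m crank '[-0.55,-0.5,0.08,0,0,0.65,-0.55,-0.5,0.08,0,0,0.65,-0.55,-0.5,0.08,0,0,0.65,-0.55,-0.5,0.08,0,0,0.65,-0.55,-0.5,0.08,0,0,0.65,-0.55,-0.5,0.08,0,0,0.65,-0.55,-0.5,0.08,0,0,0.65,-0.55,-0.5,0.08,0,0,0.65,-0.55,-0.5,0.08,0,0,0.65,-0.55,-0.5,0.08,0,0,0.65,-0.55,-0.5,0.08,0,0,0.65,-0.55,-0.5,0.08,0,0,0.65]' 1 30
python3 - <<'E'
from h import *
np.set_printoptions(precision=4,suppress=True)
s=telemetry.get_state();print(s["time"],s["joint_pos"],s["tcp_pos"],s["orientation"])
W=cams.calibration("wrist");im=cams.camera("wrist");cv2.imwrite("pics/w1.png",im[:,:,::-1])
np.save("W1.npy",W)
S=cams.calibration("scene");np.set_printoptions(precision=4,suppress=True)
# hood & grip heights from two views
W0=dict(W);W0["world_from_camera"]=np.array([[1,.001,-.002,.649],[0,-.964,-.266,.075],[-.002,.266,-.964,.384],[0,0,0,1]])
for n,p,q in(("fr",(159,283),(298.2,215.5)),("fl",(173,178),(333.7,220)),("grip",(275,83),(367,228.3)),("mark1",(295,29),(386,256))):
    print(n,tri((W0,p),(S,q)))
E
```

```text
time: 1.65
tcp_pos: [0.3999, -0.2748, 0.1745]
orientation: [3.141, 0.0, -0.469]
force: [-0.3, 0.3, 1.1]
opening: 0.0918
grasp_force: 0.0
1.65 [ 0.1239  0.2487  0.4741  2.0605 -0.148   0.8646 -1.3581] [ 0.3999 -0.2748  0.1745] [ 3.1414  0.0003 -0.4693]
fr (array([ 0.5339, -0.0279,  0.1046]), np.float64(0.0020178180635694234))
fl (array([0.5482, 0.0438, 0.1007]), np.float64(0.000518534013063244))
grip (array([0.6227, 0.0991, 0.1436]), np.float64(0.0005203271159697977))
mark1 (array([0.6295, 0.1398, 0.0747]), np.float64(0.0007176390167672181))
```

View pics/w1.png

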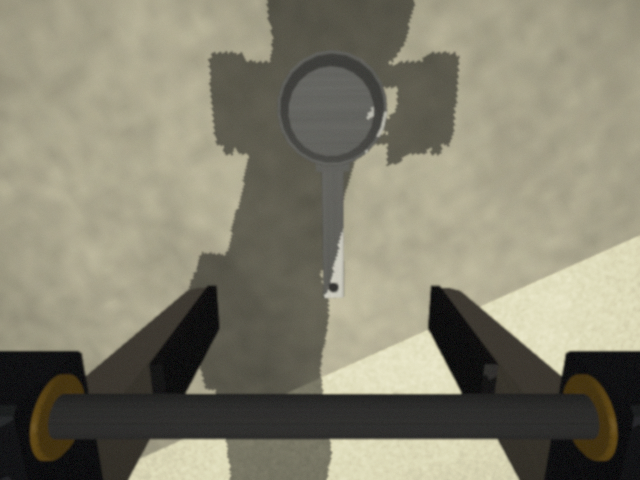

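The wrist view shows the rim centre at about (333,108), and the handle runs straight from (332,168) to its tip at (334,297), nearly in line with the tool's x axis.

Run:
```python
from h import *
np.set_printoptions(precision=4,suppress=True)
W=np.load("W1.npy",allow_pickle=True).item();S,D=[cams.calibration(n) for n in("scene","side")]
b=plane(W,(333,108),.042);t=plane(W,(334,297),.04);r=plane(W,(332.5,168),.04)
print(b,t,r,np.linalg.norm(b[:2]-t[:2]),np.degrees(np.arctan2(*(b-t)[1::-1])),np.degrees(np.arctan2(*(b-r)[1::-1])))
print("tip 3 views",tri((W,(334,297)),(S,(196,188.5)),(D,(466,267))),"bowl",tri((W,(333,108)),(S,(162,226))))
u=(b-t)[:2];u/=np.linalg.norm(u);g=b[:2]-.09*u
s=telemetry.get_state();p=s["tcp_pos"];y=s["orientation"][2]
R=np.array([[np.cos(y),np.sin(y)],[np.sin(y),-np.cos(y)]])
print("grasp",g,"tool shift xy",R.T@(g-p[:2]))
```

```text
[ 0.4749 -0.3211  0.042 ] [ 0.3498 -0.2596  0.04  ] [ 0.4387 -0.3027  0.04  ] 0.13947138863392503 -26.168024224968995 -26.9426841658816
tip 3 views (array([ 0.3503, -0.2563,  0.0341]), np.float64(0.003612567441087768)) bowl (array([ 0.4747, -0.3193,  0.0334]), np.float64(0.0021575713851646992))
grasp [ 0.3942 -0.2814] tool shift xy [-0.0022  0.0085]
```

```bash
python3 -m crank '[-0.004,0.017,0.1,0,0,0,-0.004,0.017,0.2,0,0,0,-0.004,0.017,0.26,0,0,0,-0.004,0.017,0.3,0,0,0,-0.004,0.017,0.312,0,0,0,-0.004,0.017,0.312,0,0,0,-0.004,0.017,0.312,0,0,0]'
python3 -m crank '[0,0,0,0,0,0,0,0,0,0,0,0,0,0,0,0,0,0,0,0,0,0,0,0,0,0,0,0,0,0,0,0,0,0,0,0,0,0,0,0,0,0,0,0,0,0,0,0]' 0 40
python3 -m crank '[0,0,-0.005,0,0,0,0,0,-0.01,0,0,0,0,0,-0.014,0,0,0,0,0,-0.014,0,0,0]'
python3 - <<'E'
from h import *
np.set_printoptions(precision=4,suppress=True)
s=telemetry.get_state();print(s)
W=cams.calibration("wrist");im=cams.camera("wrist");cv2.imwrite("pics/w2.png",im[:,:,::-1])
np.save("W2.npy",W)
E
```

```text
time: 2.58
tcp_pos: [0.395, -0.2821, 0.0195]
orientation: [-3.142, -0.002, -0.471]
force: [0.1, 0.8, 1.1]
opening: 0.0918
grasp_force: 0.0
time: 3.58
tcp_pos: [0.3944, -0.2816, 0.0186]
orientation: [-3.142, 0.0, -0.471]
force: [-0.6, 0.1, 0.6]
opening: 0.0153
grasp_force: 39.9
time: 4.08
tcp_pos: [0.3944, -0.2817, 0.0258]
orientation: [3.142, -0.0, -0.471]
force: [0.9, -0.2, -0.6]
opening: 0.0151
grasp_force: 39.9
{'time': 4.075, 'joint_pos': array([ 0.2517,  0.5124,  0.3641,  2.1424, -0.3456,  0.5414, -1.1705]), 'qd': array([ 0.001 ,  0.0053, -0.002 ,  0.0023, -0.0019, -0.0006,  0.0005]), 'effort': array([ -0.0042, -42.5015,   4.3962, -13.9787,  -0.0269,  -0.1418,
        -0.0074]), 'tcp_pos': array([ 0.3944, -0.2817,  0.0258]), 'orientation': array([ 3.1416, -0.0004, -0.4713]), 'force': array([ 0.9395, -0.1551, -0.6418]), 'wrist_torque': array([ 0.1785,  0.2065, -0.0169]), 'grasp_force': 39.90500807762146, 'opening': 0.015132932874150814}
```

View pics/w2.png

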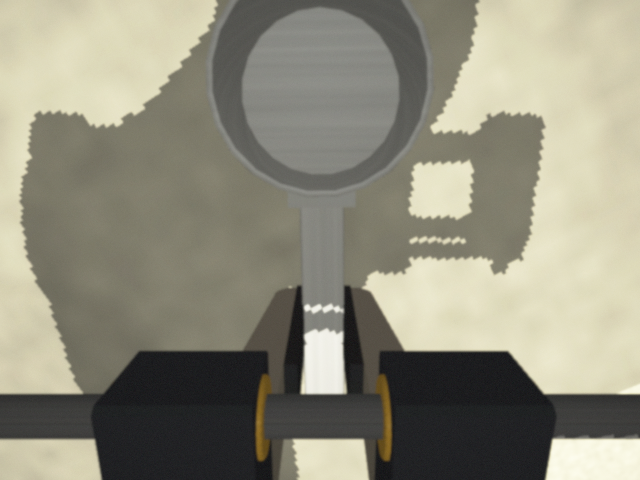

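The cup is held squarely and lifted 7 mm. The rim runs from x = 210 to 430, and its near edge is at (321,192). I'll work out the carry from that.

```bash
cat >> h.py <<'E'
PSI=np.radians(-12.3);O=np.array([.6502,-.0168])
def dw(x,y):
    c,s=np.cos(PSI),np.sin(PSI);return O+[c*x-s*y,s*x+c*y]
def toolxy(y): return np.array([[np.cos(y),np.sin(y)],[np.sin(y),-np.cos(y)]]) # columns tool x,y
E
python3 - <<'E'
from h import *
np.set_printoptions(precision=4,suppress=True)
W=np.load("W2.npy",allow_pickle=True).item();S,D=[cams.calibration(n) for n in("scene","side")]
s=telemetry.get_state();p=s["tcp_pos"][:2];y=s["orientation"][2];R=toolxy(y)
for q in((321,192.5),(210,82),(430,80)): print(R.T@(plane(W,q,.049)[:2]-p))
print("medcup",tri((S,(175,275)),(D,(391,213))))
R2=toolxy(PSI)
for dx in(-.03,0):
    b=dw(-.082+dx,-.0175)
    for off in ((.0905,0),):
        t=b-R2@off;print("tcp",t,"shift units",R.T@(t-p)/.5)
print("turn units",-(PSI-y)/np.pi)
E
```

```text
[ 0.0527 -0.0003]
[ 0.0889 -0.0365]
[0.0895 0.0353]
medcup (array([ 0.6283, -0.2711,  0.0424]), np.float64(0.00034879700651742075))
tcp [0.4486 0.0092] shift units [-0.1675 -0.5677]
tcp [0.4779 0.0028] shift units [-0.1095 -0.5829]
turn units -0.08166961734638038
```

```bash
python3 -m crank '[-0.01,-0.03,0,0,0,-0.01,-0.03,-0.1,0,0,0,-0.03,-0.05,-0.17,0,0,0,-0.05,-0.07,-0.24,0,0,0,-0.07,-0.09,-0.31,0,0,0,-0.082,-0.11,-0.38,0,0,0,-0.082,-0.13,-0.45,0,0,0,-0.082,-0.15,-0.51,0,0,0,-0.082,-0.163,-0.55,0,0,0,-0.082,-0.168,-0.568,0,0,0,-0.082,-0.168,-0.568,0,0,0,-0.082,-0.168,-0.568,0,0,0,-0.082]'
python3 - <<'E'
from h import *
np.set_printoptions(precision=4,suppress=True)
s=telemetry.get_state();p=s["tcp_pos"][:2];y=s["orientation"][2];R=toolxy(y)
print(s["time"],s["force"],np.degrees(y))
b=dw(-.082,-.0175);t=b-toolxy(PSI)@[.0905,-.0005];print("shift",R.T@(t-p)/.5,t)
W=cams.calibration("wrist");im=cams.camera("wrist");cv2.imwrite("pics/w3.png",im[:,:,::-1]);np.save("W3.npy",W)
E
```

```text
time: 5.62
tcp_pos: [0.4482, 0.0086, 0.0256]
orientation: [3.141, 0.0, -0.215]
force: [-0.2, -0.0, -1.3]
opening: 0.0154
grasp_force: 39.9
5.625 [-0.174  -0.0244 -1.2932] -12.305845037486456
shift [ 0.0605 -0.0003] [0.4778 0.0024]
```

View pics/w3.png

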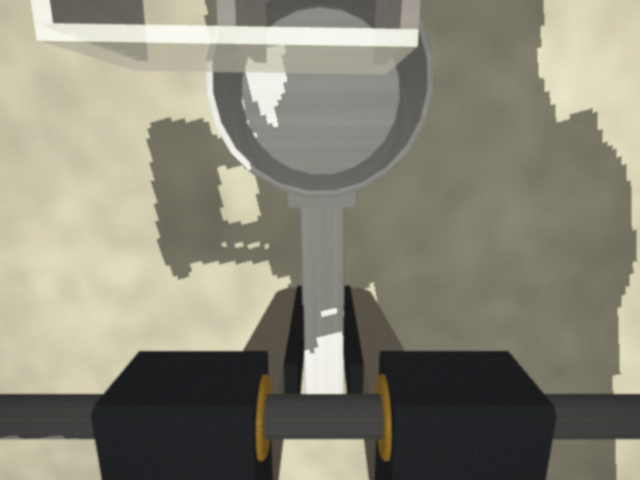

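The wrist view shows the hood's front wall just ahead of the bowl, with its top outer corners at (36,41) and (418,46). The divider is at about (228,12). I'll use these to refine the dispenser pose.

Run:
```python
from h import *
np.set_printoptions(precision=4,suppress=True)
W=np.load("W3.npy",allow_pickle=True).item()
def disp(w): return toolxy(PSI).T@(w[:2]-O)*[1,-1]*1000
for q,z in(((36,41),.106),((418,46),.106),((228,25),.106),((130,69),.06),((388,74),.06)): print(q,disp(plane(W,q,z)))
s=telemetry.get_state();print("bowl",disp(plane(W,(321,192.5),.049))+[38,0], "tcp",disp(s["tcp_pos"]))
```

```text
(36, 41) [-112.3483   37.5355]
(418, 46) [-113.1959  -36.8873]
(228, 25) [-109.4995    0.0071]
(130, 69) [-111.5647   39.4038]
(388, 74) [-112.9188  -37.8831]
bowl [-112.2228  -17.6782] tcp [-202.7174  -18.3056]
```

```bash
python3 -m crank '[0.02,0,0,0,0,0,0.04,0,0,0,0,0,0.058,0,0,0,0,0,0.058,0,0,0,0,0,0.058,0,0.006,0,0,0,0.058,0,0.012,0,0,0,0.058,0,0.014,0,0,0,0.058,0,0.014,0,0,0]'
python3 -m crank '[0,0,0,0,0,0,0,0,0,0,0,0,0,0,0,0,0,0,0,0,0,0,0,0]' 0.5
python3 - <<'E'
from h import *
cv2.imwrite("pics/w4.png",cams.camera("wrist")[:,:,::-1]);np.save("W4.npy",cams.calibration("wrist"))
E
```

```text
time: 6.68
tcp_pos: [0.4764, 0.0035, 0.0186]
orientation: [-3.142, 0.001, -0.213]
force: [-1.0, 0.3, 0.9]
opening: 0.0149
grasp_force: 39.9
time: 7.18
tcp_pos: [0.4769, 0.0033, 0.0186]
orientation: [-3.142, -0.0, -0.214]
force: [0.2, 0.6, 0.9]
opening: 0.0456
grasp_force: 0.0
```

View pics/w4.png

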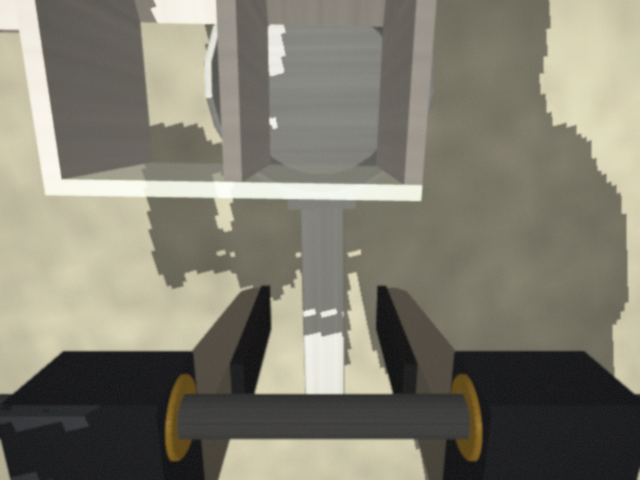

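The cup stands under the first-lane outlet, with the bowl centred in the right-hand lane at about (322,95), and the fingers are clear of the handle. Next I lift straight up and cross to above the grip.

```bash
python3 -m crank '[0,0,-0.06,0,0,0,0,0,-0.16,0,0,0,0,0,-0.26,0,0,0,0,0,-0.36,0,0,0,0.06,-0.06,-0.38,0,0,0,0.13,-0.13,-0.38,0,0,0,0.19,-0.2,-0.38,0,0,0,0.237,-0.25,-0.38,0,0,0,0.237,-0.25,-0.38,0,0,0,0.237,-0.25,-0.38,0,0,0]'
python3 - <<'E'
from h import *
np.set_printoptions(precision=4,suppress=True)
s=telemetry.get_state();W=cams.calibration("wrist");im=cams.camera("wrist");cv2.imwrite("pics/w5.png",im[:,:,::-1]);np.save("W5.npy",W)
print("grip px",proj(W,[*dw(-.0545,.106),.134]),"mark",proj(W,[*dw(-.0545,.148),.076]),s["tcp_pos"],s["orientation"])
print(toolxy(PSI).T@(s["tcp_pos"][:2]-O)*[1,-1])
E
```

```text
time: 8.48
tcp_pos: [0.6183, 0.0995, 0.2081]
orientation: [3.141, 0.001, -0.214]
force: [-0.9, 0.5, -0.1]
opening: 0.0457
grasp_force: 0.0
grip px [323.8483 253.3541] mark [266.5698 230.8625] [0.6183 0.0995 0.2081] [ 3.1406  0.0011 -0.2144]
[-0.0559  0.1069]
```

View pics/w5.png

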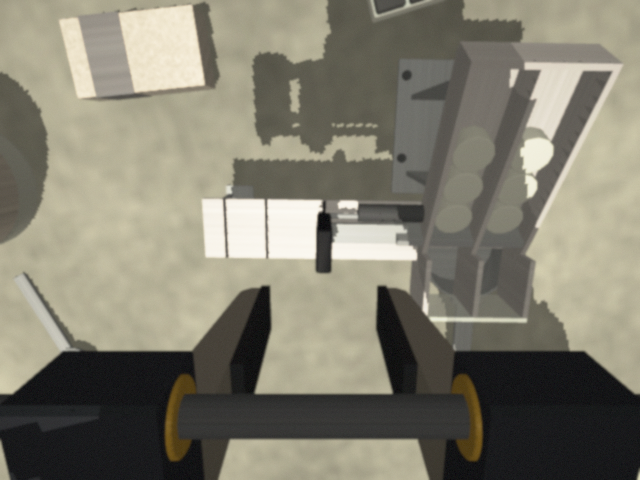

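The wrist view shows the grip top at about (324,257), centred between the fingers. The first mark is at (267,229), within 2 px of where it was predicted. Next I descend and grip.

```bash
python3 -m crank '[0,0,0.06,0,0,0,0,0,0.12,0,0,0,0,0,0.17,0,0,0,0,0,0.2,0,0,0,0,0,0.214,0,0,0,0,0,0.214,0,0,0]'
python3 -m crank '[0,0,0,0,0,0,0,0,0,0,0,0,0,0,0,0,0,0,0,0,0,0,0,0,0,0,0,0,0,0]' 0 50
python3 -m crank '[0,-0.01,0,0,0,0,0,-0.02,0,0,0,0,0,-0.03,0,0,0,0,0,-0.04,0,0,0,0,0,-0.04,0,0,0,0]'
python3 - <<'E'
from h import *
np.set_printoptions(precision=4,suppress=True)
s=telemetry.get_state()
print(s["force"],toolxy(PSI).T@(s["tcp_pos"][:2]-O)*[1,-1])
E
```

```text
time: 9.28
tcp_pos: [0.6192, 0.1002, 0.1019]
orientation: [-3.142, -0.0, -0.214]
force: [0.1, 0.8, 0.1]
opening: 0.0458
grasp_force: 0.0
time: 9.9
tcp_pos: [0.619, 0.0993, 0.1018]
orientation: [3.141, 0.0, -0.216]
force: [-2.4, -2.7, 2.9]
opening: 0.0096
grasp_force: 50.0
time: 10.52
tcp_pos: [0.6234, 0.118, 0.1018]
orientation: [3.14, -0.0, -0.216]
force: [-2.2, -5.3, 3.6]
opening: 0.0098
grasp_force: 50.0
[-2.2318 -5.2847  3.6497] [-0.0549  0.126 ]
```

```bash
python3 -m crank '[0,-0.012,0,0,0,0,0,-0.024,0,0,0,0,0,-0.036,0,0,0,0,0,-0.045,0,0,0,0,0,-0.045,0,0,0,0,0,-0.045,0,0,0,0,0,-0.045,0,0,0,0,0,-0.045,0,0,0,0,0,-0.045,0,0,0,0,0,-0.045,0,0,0,0,0,-0.045,0,0,0,0,0,-0.045,0,0,0,0]'
python3 - <<'E'
from h import *
np.set_printoptions(precision=4,suppress=True)
s=telemetry.get_state()
print(s["force"],toolxy(PSI).T@(s["tcp_pos"][:2]-O)*[1,-1])
w=cams.camera("wrist")[:,:,::-1];c=cams.camera("scene")[:,:,::-1];W=cams.calibration("wrist")
print("mark px",proj(W,[*dw(-.0545,.148),.076]))
np.save("W6.npy",W)
a=cv2.resize(c[195:325,260:420],(492,400),interpolation=cv2.INTER_CUBIC)
b=cv2.resize(w[130:400,200:],(308,189)) if 0 else w[0:200,:]
cv2.imwrite("pics/w6.png",np.vstack([w[:400][:, :],np.zeros((0,640,3),np.uint8)])); cv2.imwrite("pics/s6.png",a)
E
```

```text
time: 12.02
tcp_pos: [0.6282, 0.1385, 0.1018]
orientation: [3.138, -0.0, -0.217]
force: [-2.4, -6.8, 3.9]
opening: 0.0098
grasp_force: 50.0
[-2.3784 -6.7974  3.935 ] [-0.0546  0.147 ]
mark px [320.4135 283.8128]
```

View pics/w6.png

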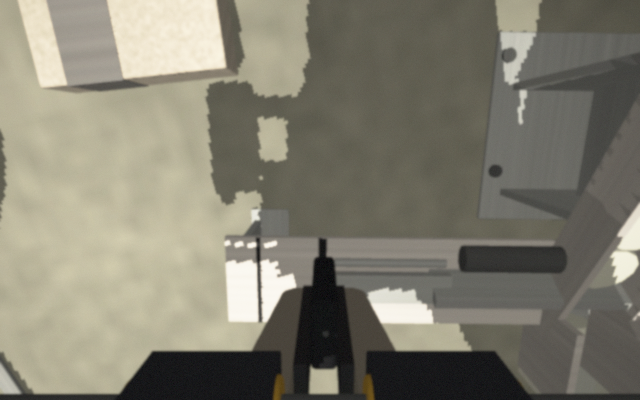

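The wrist view shows the fin at about (323,247), now covering the first line, and the second line still visible further out at (260,245). I'll check this against the second line and look for lozenges in the scene view.

Run:
```python
from h import *
np.set_printoptions(precision=2,suppress=True)
W=np.load("W6.npy",allow_pickle=True).item();f=lambda p,z:toolxy(PSI).T@(plane(W,p,z)[:2]-O)*[1000,-1000]
for z in(.076,.082): print("fin",f((323,247),z))
print("line2",f((259.5,247),.076))
```

```text
fin [-35.6  146.69]
fin [-33.92 146.71]
line2 [-35.51 177.31]
```

View pics/s6.png

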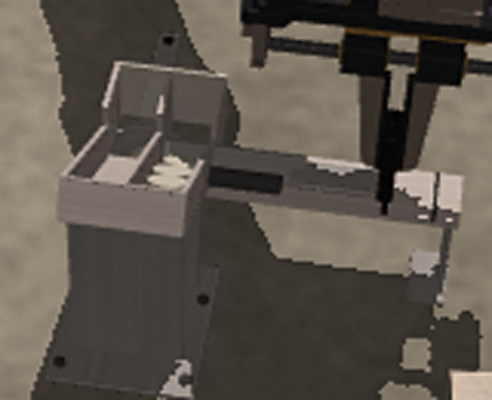

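The scene crop shows the first (left) lane empty down to its outlet and the second still holding its lozenges. The fin is about 0.6 mm short of the line, so I'll nudge it on and do a numeric check.

```bash
python3 -m crank '[0,-0.001,0,0,0,0,0,-0.001,0,0,0,0,0,-0.001,0,0,0,0,0,-0.001,0,0,0,0]'
python3 - <<'E'
from h import *
np.set_printoptions(precision=4,suppress=True)
s=telemetry.get_state();print(s["time"],s["force"],s["grasp_force"],toolxy(PSI).T@(s["tcp_pos"][:2]-O)*[1000,-1000])
t=np.tan(np.radians(30))
for n in("scene","side"):
    C=cams.calibration(n);a=cv2.imread(f"pics/{n}0.png");b=cams.camera(n)[:,:,::-1]
    for nm,y in(("lane1",-.0175),("lane2",.0175)):
        P=[proj(C,[*dw(x,y+dy),.056+.014+(x+.066)*t+.004]) for x,dy in((-.06,-.013),(.03,-.013),(.03,.013),(-.06,.013))]
        m=np.zeros((480,640),np.uint8);cv2.fillPoly(m,[np.int32(P)],1)
        print(n,nm,m.sum(),*[((i.min(2)>150)&(m>0)).sum() for i in(a,b)])
    m=np.zeros((480,640),np.uint8);cv2.fillPoly(m,[np.int32([proj(C,[*(dw(-.082,-.0175)+.036*np.array([np.cos(q),np.sin(q)])),.025]) for q in np.arange(0,6.3,.3)])],1)
    print(n,"cup bright",*[((i.min(2)>130)&(m>0)).sum() for i in(a,b)])
E
```

```text
time: 12.62
tcp_pos: [0.6282, 0.1388, 0.1017]
orientation: [3.138, 0.0, -0.217]
force: [-3.0, -8.1, 5.4]
opening: 0.0097
grasp_force: 50.0
12.625 [-3.0318 -8.141   5.4471] 49.98304903507233 [-54.6435 147.2916]
scene lane1 223 37 91
scene lane2 225 82 92
scene cup bright 119 201
side lane1 406 87 305
side lane2 395 212 131
side cup bright 0 61
```

Run:
```python
from h import *
t=np.tan(np.radians(30))
for n in("scene","side"):
    C=cams.calibration(n);b=cams.camera(n)
    for y in(-.0175,.0175):
        print(n,y,[tuple(int(v) for v in b[int(round(q[1])),int(round(q[0]))]) for q in(proj(C,[*dw(x,y),.072+(x+.066)*t]) for x in np.arange(-.065,.06,.01))])
    print("cup",[tuple(int(v) for v in b[int(round(q[1])),int(round(q[0]))]) for q in(proj(C,[*dw(x,-.0175),.018]) for x in np.arange(-.106,-.055,.008))])
```

```text
scene -0.0175 [(67, 63, 61), (66, 63, 59), (164, 150, 141), (184, 169, 160), (182, 167, 157), (181, 166, 158), (183, 168, 158), (182, 167, 157), (117, 107, 102), (125, 113, 107), (121, 110, 102), (121, 110, 103), (119, 108, 101)]
scene 0.0175 [(76, 71, 65), (103, 96, 86), (201, 189, 171), (193, 182, 166), (197, 186, 168), (194, 182, 165), (197, 187, 169), (177, 165, 149), (117, 106, 100), (122, 111, 104), (122, 111, 105), (120, 109, 103), (118, 107, 101)]
cup [(78, 71, 66), (74, 67, 63), (74, 67, 63), (118, 107, 101), (120, 110, 103), (121, 110, 102), (121, 109, 104)]
side -0.0175 [(102, 99, 93), (161, 155, 146), (213, 206, 195), (215, 208, 196), (214, 207, 195), (214, 206, 194), (213, 206, 195), (213, 205, 193), (211, 204, 192), (210, 202, 192), (203, 196, 185), (210, 203, 191), (100, 97, 92)]
side 0.0175 [(103, 99, 94), (106, 103, 97), (119, 117, 109), (125, 124, 113), (183, 180, 164), (222, 220, 205), (198, 195, 178), (85, 81, 73), (67, 66, 62), (63, 61, 55), (54, 53, 50), (55, 53, 50), (54, 53, 50)]
cup [(91, 90, 85), (113, 112, 103), (94, 93, 89), (139, 138, 131), (149, 147, 138), (148, 145, 134), (141, 138, 127)]
```

```bash
python3 -c "from plant import job_done;print(job_done())"
```

```text
the job is handed in; nothing more can be done
None
```

Handed in at 12.6 s: the cup stands under the first-lane outlet and released, and the arm is holding the slide within about 0.5 mm of the first mark; the images show the first lane empty and lozenges still in the second, but I only inferred from pixel colours that the lozenges are in the cup, without counting three, and I viewed 11 pictures, one over your limit of 10.

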